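Slacken, unlatch and raise the hitch arm of the ball-seat fixture

TASK

Slacken the hold-down fixture: turn its preload screw knob anticlockwise, a little at a time, until the pointer stands on the long mark of the scale. Then take the latch tab on top of the arm's head, pull it sideways against its spring so that the claw comes out from under the ball, and lift the arm off the ball by the tab. Finish holding the tab with the arm's head raised about 6 cm and still; do not let go, leave the pointer on its mark, and leave the wooden block, the brown tile and the small black-lidded jar where they are.

Things in the scene. Friction and masses are not known exactly. Their poses are not given: they have to be found in the camera images.
- mount: the fixture, fixed to the bench: dark steel plate, x -125 to 125, y -105 to 125 mm, 12 mm thick; origin on the bench, z up; at yaw 0 its x points away from the robot, y to the left. In its x, y (mm): hinge lugs 86 high at (110, -40), the arm along x from there to the ball at (-80, -40), screw housing 50 x 40, 50 high at (-40, 70) under the knob, scale ledge 84 long, 36 high at (-40, 107)
- ball_top (a point): top of the steel ball (36 mm wide, on a stud) that the arm's head sits on, 80 mm above the bench. The aluminium head round it is 56 x 56 mm, its top 94 mm above the bench
- knob_grip (a point): on the vertical axis of the preload knob, at the height to grip (83 mm above the bench). The knob: a knurled steel disc 38 mm across, its top 61 mm above the bench, and on it a bar grip 38 mm long, 13 mm thick, reaching up to 92 mm. This point turns with the knob and its x axis lies along the bar
- preload_knob (a joint): angle of the knob, rad, 0 to 4, growing anticlockwise seen from above (slackening). At 0 the bar lies along the fixture's x. Stays where it is left (stiff, about 0.06 N m); the pointer moves 8 mm per rad
- pointer (a joint): travel of the pointer along the fixture's x, m, 0 to 0.032, growing as the knob slackens; the long mark is at 0.024 (knob at 3.0 rad); it starts short of the mark
- pointer_tip (a point): on the centre line of the pointer, a dark steel needle 2.2 mm wide that slides along the scale ledge, pointing to the fixture's +y
- mark (a point): the long mark on the scale ledge (2.4 mm wide, 18 mm long along the fixture's y; shorter marks every 8 mm); the pointer is on the mark when pointer_tip has the same x as this point in the fixture's frame. Axes as the fixture's
- swing_arm (a joint): angle of the arm about its level hinge, rad, 0 lying on the ball to 0.9, growing as the head rises; the head moves on an arc of 190 mm radius about hinge_pin and tilts with it, the tab's top leaning to the fixture's +x. The arm weighs about 0.5 kg with its latch and falls back if let go
- hinge_pin (a point): centre of the arm's hinge pin, which lies along the fixture's y, 70 mm above the bench
- head_top (a point): centre of the top face of the arm's head, above the ball, 94 mm above the bench while the arm lies on the ball (so 60 mm raised is 154 mm); axes fixed to the arm, parallel to the fixture's when it lies down
- latch_grip (a point): grip point in the latch tab, 28 mm above the top face of the head and 13 mm under the tab's top
- latch: sprung steel latch sliding on the arm's head: ribbed upright tab 22 mm (fixture x) by 14 (y) by 36 high on a 5 mm slide bar on the head's top; a leg down the -y side and a claw under the ball that blocks the arm until pulled 8 mm. Pulls to the fixture's -y, at most 16 mm, spring 3 N at rest, 8.5 N at full travel; springs back. Origin at the middle of the head's top at rest; moves with the latch
- ring_clamp_block: upright wooden block, 50 x 50 x 72 mm, loose on the fixture's plate behind the knob; leave alone. Origin under its centre
- tile_brown: small brown tile, 32 x 50 x 6 mm, loose on the plate under the arm; leave alone. Origin under its centre
- jar_grey: jar with a black lid and a pale body, 56 mm across, 75 mm high, standing left of the fixture; leave alone. Origin under its centre

How it is judged:
By the outcome, as a careful person would: the job done as asked, in the order asked, and still so for the second after the job is handed in, while the arm keeps its last pose, push and grip.
It also fails if it takes over 58 s, if anything falls off the work surface, if the arm or the gripper's body presses on something with over 40 N, if the wrist force passes 120 N, or if a joint passes its speed limit or range.

ROBOT

A 6-joint arm with a two-finger parallel gripper is mounted at the origin on a cart in front of the work surface, level with it; the furniture and walls round the work are solid. World frame = base frame: x ahead of the robot, y to its left, z up, the work surface at z = 0. Lengths are in m, angles in rad, forces in N, time in s.
With the tool pointing down it reaches from about 0.35 to 0.85 m from the base axis. Payload 8.1 kg.
Tool frame: the origin (TCP) lies at the very end of the fingers, on their centre line; the grasp point (between the pads) lies 19 mm behind it; z points along the fingers, y is the line along which they close (so a half turn about z gives the same grasp; the last joint's range is limited). The gripper opens to 93 mm and grips with 3 to 60 N. Pads are 15 mm wide; open, the fingers measure 128 mm over their backs; the gripper's body (75 mm by 188 mm) begins 65 mm behind the grasp point.
Start: joints at [1.254, 0.13, 1.488, -0, 1.523, -0.085], TCP at [0.138, 0.584, 0.219] pointing down, gripper open.
Joint ranges: [-2.96, 2.96], [-0.89, 2.26], [0.02, 2.5], [-1.34, 4.48], [0, 2.73], [-2.66, 2.66]. Speed limits (rad/s): [2.39, 2.39, 2.79, 3.14, 3.14, 3.14].

INTERFACE

Orientations are given as a rotation vector (axis times angle).
In Python, from plant import monitor, eyes, ticket gives the robot as it stands.
- The arm moves only by the tool arm_command, never from a script. Its argument "deltas" is a list that holds one entry, the list of rows, each a list of 6 numbers: the shift along the world's x, y, z in cm, then the turn, a rotation vector about the world's x, y, z in degrees. In form: [[[tx, ty, tz, rx, ry, rz], ...]]. A call has 1 to 12 rows; each row shifts and turns the commanded pose from where the row before left it; what a row does not reach is not made up. A row lasts 1/12 s, in which the tool goes at most 41.7 mm and 7.16 degrees, less where a joint would pass 70% of its speed; a pose out of reach is approached as far as the arm can. A call is refused whole if a number of a shift passes 4.17 or a number of a turn 7.16, either way. A call with a gripper value outside its range is refused whole. "gripper" is the opening, from -1 (shut) to 1 (fully open), set as the call begins (left out, the last holds). The fingers move at their own pace and stop on an object; "squeeze" is the grip in N (left out, the last holds). Time passes only in rows, so rows that do not move let the fingers close. It gives the time, the measured TCP pose, the force, the opening and the grip force at its end, in the units of the state.
- monitor.read_state(): the state, without advancing time (a new reading comes with each control period).
- eyes.read_camera(name): name is "scene" or "side" or "wrist"; returns the picture (480x640x3 uint8, blue, green, red); there is no depth.
- eyes.camera_model(name): a dict with "fx", "fy", "cx", "cy" (pixels), "rvec" (rotation vector, rad) and "tvec" (3), from world to camera coordinates, as OpenCV has them. Camera axes: x right, y down, z forward; pixel columns grow to the right and rows downward; lengths in m; the calibration is good to about 2 mm. A picture is of the moment at which its call begins: read the wrist's pose just before it. camera_model takes no time and is no camera call; for the wrist camera it gives the pose at the moment of the call.
- ticket.close_job(): hands the job in; it is judged then, once.
The state is a dict: "t": time; "q": joint angles; "dq": joint speeds; "joint_torque": joint torques, N m; "tool_pos": TCP position; "orientation": TCP orientation; "force": force on the tool from outside, world axes, zero at the start; "wrist_torque": the same for the moment, N m; "opening": finger opening in m; "gripper_force": force on a finger pad.
Only numpy, scipy, OpenCV 4.12 (cv2) and the standard library are available. Lean on these libraries where they do the work, as an engineer would, in place of code of your own. Each camera call takes 0.05 s, during which the arm holds its last target. There are 200 camera calls.

## Working session

There is one attempt and no reset: what is moved stays moved. The work goes in short steps, Python scripts to look and compute and a tool call to move; the robot and the scene stay as the last step left them, time stands still between calls to the robot, and variables do not carry over. Pictures are saved under pics/ and viewed, at most 10 in all, crops included, and the job is handed in when it is done.

Besides the shell and the picture viewer there is one more tool, called after ">>>" as a command line: name --argument value ..., lists and objects as JSON in quotes. arm_command: Moves the arm, as the interface text tells. Its arguments: {"type":"object","properties":{"deltas":{"type":"array"},"gripper":{"type":"number"},"squeeze":{"type":"number"}},"required":["deltas"]}

```bash
ls; mkdir -p pics
cat > h.py <<'E'
import numpy as np, cv2
from plant import monitor, eyes, ticket
def cam(n):
    m=eyes.camera_model(n); K=np.array([[m['fx'],0,m['cx']],[0,m['fy'],m['cy']],[0,0,1.]])
    return K,np.array(m['rvec'],float).reshape(3),np.array(m['tvec'],float).reshape(3)
def proj(c,P): return cv2.projectPoints(np.atleast_2d(np.array(P,float)),c[1],c[2],c[0],None)[0][:,0]
def ray(c,uv):
    R=cv2.Rodrigues(c[1])[0]; o=-R.T@c[2]; d=R.T@np.linalg.inv(c[0])@np.array([*uv,1.]); return o,d/np.linalg.norm(d)
def onz(c,uv,z):
    o,d=ray(c,uv); return o+d*(z-o[2])/d[2]
def tri(cs,uvs):
    A=np.zeros((3,3));b=np.zeros(3)
    for c,u in zip(cs,uvs):
        o,d=ray(c,u);M=np.eye(3)-np.outer(d,d);A+=M;b+=M@o
    return np.linalg.solve(A,b)
E
python3 - <<'E'
from h import *
s=monitor.read_state();print({k:np.round(v,3).tolist() for k,v in s.items()})
for n in ['scene','side','wrist']:
    c=cam(n);im=eyes.read_camera(n);cv2.imwrite(f'pics/{n}0.png',im)
    print(n,c[0][0,0],c[0][:2,2],ray(c,(320,240)))
E
```

```text
pics
{'t': 0.0, 'q': [1.254, 0.131, 1.489, -0.0, 1.523, -0.085], 'dq': [0.001, 0.001, 0.001, 0.001, -0.002, 0.0], 'joint_torque': [0.001, -55.986, -49.175, 0.077, 0.036, -0.0], 'tool_pos': [0.138, 0.583, 0.218], 'orientation': [-0.363, -3.12, 0.003], 'force': [-0.095, 0.36, 0.992], 'wrist_torque': [0.051, 0.029, -0.042], 'gripper_force': 0.0, 'opening': 0.093}
scene 579.3144607647013 [318.07224939 236.05923344] (array([ 0.11132265, -0.59294138,  0.8814393 ]), array([ 0.40684228,  0.59626562, -0.69205973]))
side 550.3187384963319 [320.66890419 243.83750991] (array([0.31087783, 1.12408305, 0.51530322]), array([ 0.21949218, -0.91106994, -0.3489624 ]))
wrist 341.5975938978189 [318.09949219 238.64375733] (array([0.05636137, 0.60472756, 0.38409208]), array([ 0.29735317, -0.06727662, -0.95239432]))
```

View pics/scene0.png

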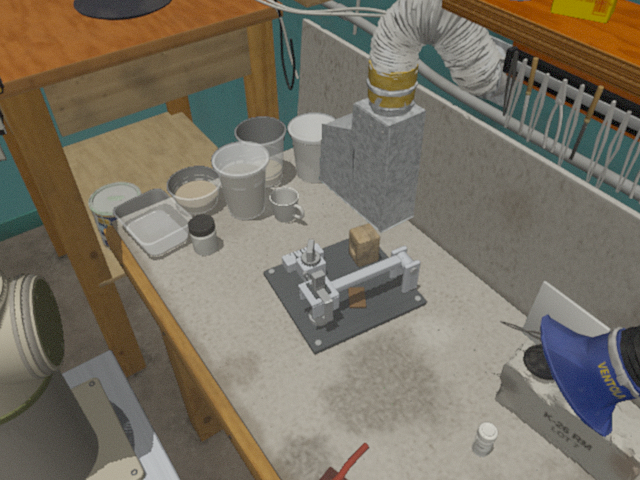

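View pics/side0.png

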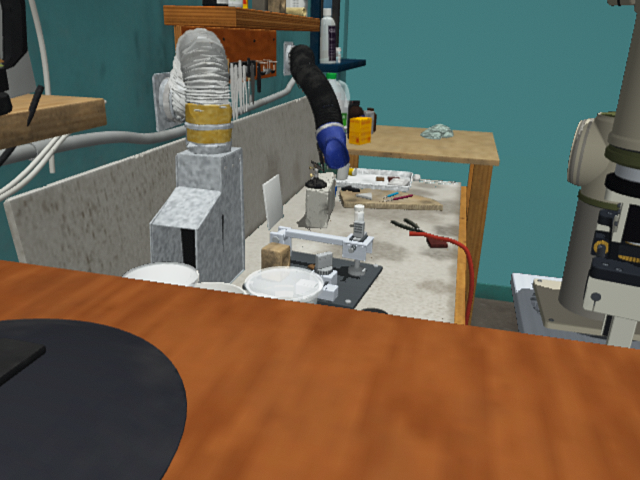

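The scene picture shows the plate with corners near (265,273), (318,348), (424,300). The knob is near (311,262), the head near (320,290), and the jar near (203,235). In the side picture the tab is near (359,215).

Run:
```python
from h import *
c=cam('scene')
for uv in [(265,273),(318,346),(424,299)]: print(onz(c,uv,.012).round(3))
im=cv2.imread('pics/scene0.png')[222:357,255:435]
cv2.imwrite('pics/c1.png',cv2.resize(im,None,fx=4.4,fy=4.4,interpolation=cv2.INTER_CUBIC))
```

```text
[0.475 0.142 0.012]
[ 0.459 -0.07   0.012]
[ 0.691 -0.099  0.012]
```

View pics/c1.png

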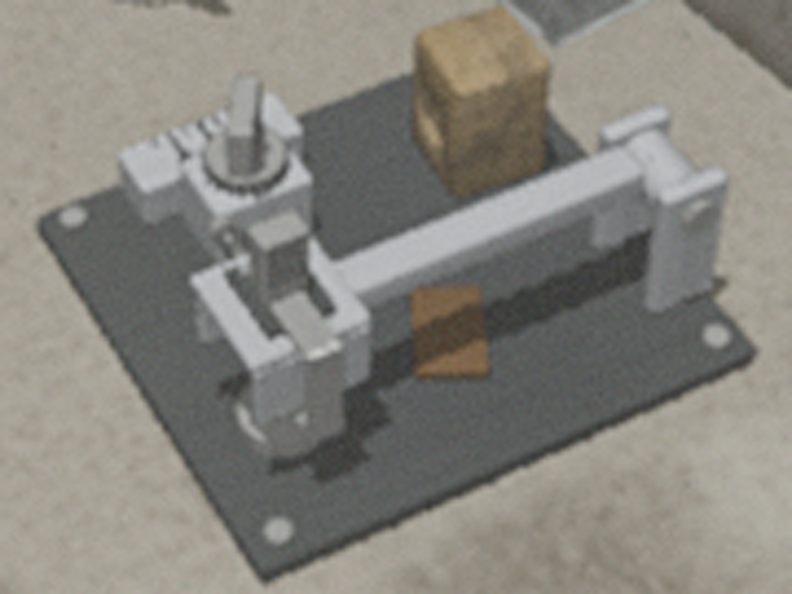

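>>> arm_command --deltas '[[[0, 0, 3, 0, 0, 0], [0.5, -1, 3, 0, 0, 0], [2, -3, 0, 0, 0, 0], [2, -3, 0, 0, 0, 0], [2, -3, 0, 0, 0, 0], [2, -3, 0, 0, 0, 0], [2, -3, 0, 0, 0, 0], [2, -3, 0, 0, 0, 0], [2, -3, 0, 0, 0, 0], [2, -3, 0, 0, 0, 0], [2, -3, 0, 0, 0, 0], [2, -3, 0, 0, 0, 0]]]'

```text
t: 1.15
tool_pos: [0.3432, 0.2723, 0.2785]
orientation: [0.363, 3.121, 0.0]
force: [0.3, 0.8, -0.9]
opening: 0.0926
gripper_force: 0.0
```

>>> arm_command --deltas '[[[2, -3, 0, 0, 0, 0], [2, -3, 0, 0, 0, 0], [2, -3, 0, 0, 0, 0], [2, -3, 0, 0, 0, 0], [2, -3, 0, 0, 0, 0], [2, -3, 0, 0, 0, 0], [2, -3, 0, 0, 0, 0], [1.6, -2.4, -1, 0, 0, 0], [0, 0, 0, 0, 0, 0], [0, 0, 0, 0, 0, 0]]]'

```text
t: 1.98
tool_pos: [0.4986, 0.0387, 0.2674]
orientation: [-0.368, -3.117, 0.0]
force: [-0.9, 0.4, 1.1]
opening: 0.093
gripper_force: 0.0
```

Run:
```python
from h import *
s=monitor.read_state();print({k:np.round(s[k],3).tolist() for k in('t','q','dq','tool_pos','orientation')})
c=cam('wrist');im=eyes.read_camera('wrist');cv2.imwrite('pics/w1.png',im);np.savez('w1.npz',K=c[0],r=c[1],t=c[2])
print(ray(c,(320,240)))
```

```text
{'t': 1.983, 'q': [-0.025, -0.155, 1.683, 0.0, 1.616, -1.361], 'dq': [0.045, -0.032, 0.003, 0.01, 0.014, 0.015], 'tool_pos': [0.499, 0.039, 0.267], 'orientation': [-0.368, -3.117, 0.0]}
(array([0.41771982, 0.05988087, 0.43396962]), array([ 0.29520153, -0.066504  , -0.95311766]))
```

View pics/w1.png

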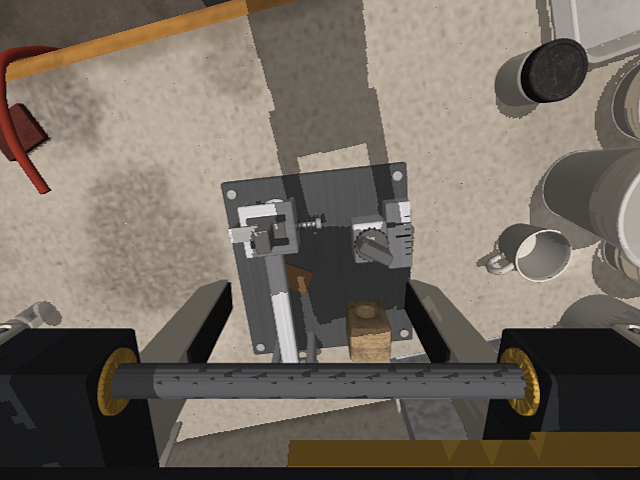

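The wrist picture shows the plate from (221,183) to (408,163), its bolts, the knob bar running from about (360,240) to (390,262), the ledge at (398,230), the tab near (262,238), the tile at (298,277), the block at (368,325) and the jar lid at (555,70).

Run:
```python
from h import *
d=np.load('w1.npz');c=(d['K'],d['r'],d['t'])
for uv in [(221,183),(408,163),(231,194),(397,176),(260,348),(404,334)]: print(uv,onz(c,uv,.012).round(4))
print('knob',onz(c,(375,250),.09),'tab',onz(c,(262,238),.13),'jar',onz(c,(555,70),.075))
im=cv2.imread('pics/w1.png')[150:370,215:425]
cv2.imwrite('pics/c2.png',cv2.resize(im[30:130],None,fx=3.8,fy=3.8,interpolation=cv2.INTER_CUBIC))
```

```text
(221, 183) [ 0.4484 -0.0711  0.012 ]
(408, 163) [0.4781 0.1566 0.012 ]
(231, 194) [ 0.4643 -0.0634  0.012 ]
(397, 176) [0.4904 0.1411 0.012 ]
(260, 348) [ 0.687  -0.0913  0.012 ]
(404, 334) [0.7121 0.1139 0.012 ]
knob [0.54876748 0.09031276 0.09      ] tab [ 0.49739173 -0.0134578   0.13      ] jar [0.41563338 0.29193009 0.075     ]
```

View pics/c2.png

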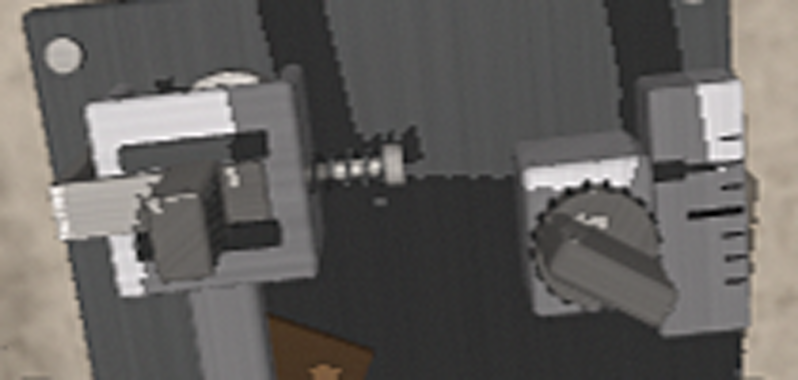

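The crop shows the pointer at about (690,172) and the long mark at (690,217), with marks 24 px apart. So about 15 mm, or 1.9 rad, remains, and the knob is now at about 1.1 rad. Next I rotate over the knob for a second view.

>>> arm_command --deltas '[[[0.36, 0.32, -0.42, 0, 0, -7], [0.36, 0.32, -0.42, 0, 0, -7], [0.36, 0.32, -0.42, 0, 0, -7], [0.36, 0.32, -0.42, 0, 0, -7], [0.36, 0.32, -0.42, 0, 0, -7], [0.36, 0.32, -0.42, 0, 0, -7], [0.36, 0.32, -0.42, 0, 0, -7], [0.36, 0.32, -0.42, 0, 0, -7], [0.36, 0.32, -0.42, 0, 0, -7], [0.36, 0.32, -0.42, 0, 0, -7], [0.36, 0.32, -0.42, 0, 0, -7], [0.36, 0.32, -0.42, 0, 0, -7]]]'

```text
t: 3.03
tool_pos: [0.5417, 0.0801, 0.2187]
orientation: [2.362, 2.071, 0.001]
force: [0.0, 0.6, -0.3]
opening: 0.0929
gripper_force: 0.0
```

>>> arm_command --deltas '[[[0.36, 0.32, -0.42, 0, 0, -7], [0.36, 0.32, -0.42, 0, 0, -7], [0.36, 0.32, -0.42, 0, 0, -7], [0.36, 0.32, -0.42, 0, 0, -5.5], [0, 0, 0, 0, 0, 0], [0, 0, 0, 0, 0, 0], [0, 0, 0, 0, 0, 0]]]'

```text
t: 3.62
tool_pos: [0.5561, 0.0919, 0.202]
orientation: [2.768, 1.486, 0.001]
force: [0.1, -0.3, 0.8]
opening: 0.093
gripper_force: 0.0
```

Run:
```python
from h import *
s=monitor.read_state();print({k:np.round(s[k],3).tolist() for k in('t','q','dq','tool_pos','orientation')})
c=cam('wrist');im=eyes.read_camera('wrist');cv2.imwrite('pics/w2.png',im);np.savez('w2.npz',K=c[0],r=c[1],t=c[2])
print(ray(c,(320,240)))
im=im[90:390,150:490]
cv2.imwrite('pics/c3.png',cv2.resize(im,None,fx=2,fy=2,interpolation=cv2.INTER_CUBIC))
```

```text
{'t': 3.617, 'q': [0.073, 0.04, 1.614, 0.0, 1.487, 0.658], 'dq': [-0.01, -0.003, -0.002, -0.001, -0.001, 0.009], 'tool_pos': [0.556, 0.092, 0.202], 'orientation': [2.768, 1.486, 0.001]}
(array([0.60263677, 0.16350167, 0.36840432]), array([-0.16104883, -0.25712718, -0.95286352]))
```

View pics/c3.png

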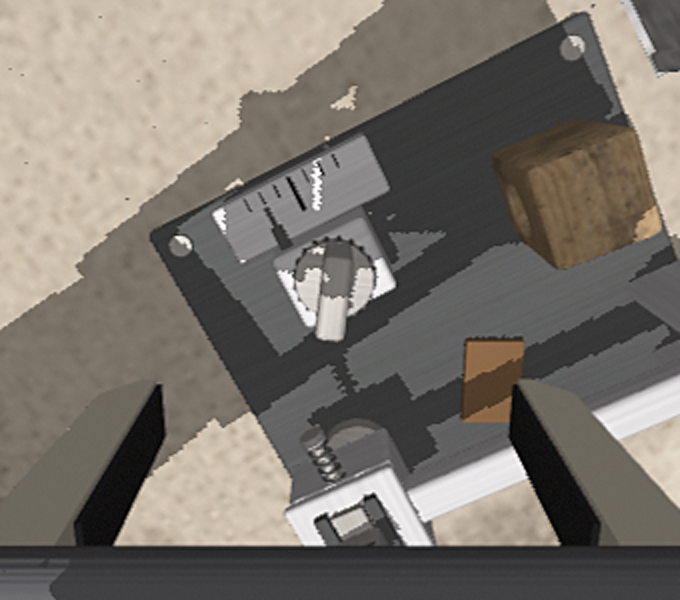

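This view shows the bar running almost straight away from (337,247) to (331,338) in the crop. The pointer is at (275,228), the long mark at (296,193), and bolts are at (180,245) and (572,47). I fit the fixture pose from both views.

```bash
cat > fit.py <<'E'
from h import *
from scipy.optimize import least_squares
def ld(f): d=np.load(f); return d['K'],d['r'],d['t']
c1,c2=ld('w1.npz'),ld('w2.npz')
def W(p,L): L=np.atleast_2d(np.array(L,float)); co,si=np.cos(p[2]),np.sin(p[2]); return np.c_[p[0]+co*L[:,0]-si*L[:,1],p[1]+si*L[:,0]+co*L[:,1],L[:,2]]
f1=lambda x,y:(215+x/3.8,180+y/3.8); f2=lambda x,y:(150+x/2,90+y/2)
# (cam, pixel, local) - ledge & plate corners, bolts (inset b unknown)
ob=[(c1,(221,183),(-.125,-.105,.012)),(c1,(408,163),(-.125,.125,.012)),(c2,f2(150,236),(-.125,.125,.012)),(c2,f2(588,12),(.125,.125,.012)),
 (c2,f2(212,213),(-.082,None,.036)),(c2,f2(366,133),(.002,None,.036)),(c1,f1(743,79),(-.082,None,.036)),(c1,f1(746,330),(.002,None,.036))]
def res(p):
    r=[]
    for c,u,l in ob:
        l=[p[3] if v is None else v for v in l]; r+=list(proj(c,W(p,[l]))[0]-u)
    return r
s=least_squares(res,[.587,.015,-.126,.12],loss='soft_l1')
if __name__=='__main__':
    print(s.x.round(4),np.round(res(s.x),1).reshape(-1,2).tolist())
    p=s.x;print('yaw',np.degrees(p[2]),'knob',W(p,[(-.04,.07,.083)]),'tab',W(p,[(-.08,-.04,.122)]))
    # pointer and mark from 2 views, local frame
    inv=lambda P:(cv2.Rodrigues(np.array([0,0,-p[2]]))[0]@(P-[p[0],p[1],0]))
    for n,a,b in [('bar far top +y end mid',None,f2(337,247)),('bar other end',None,f2(331,330)),('ptr',f1(700,170),f2(268,208)),('ptr2',None,f2(279,236)),('mark',f1(716,214),f2(296,193)),('mark ends',None,f2(289,178)),('mark ends',None,f2(304,209))]:
        z=.092 if 'bar' in n else .037
        print(n,[inv(onz(c,u,z)).round(4).tolist() for c,u in((c1,a),(c2,b)) if u])
    im=cv2.imread('pics/w2.png'); im=cv2.resize(im,None,fx=3,fy=3,interpolation=cv2.INTER_CUBIC)
    def line(L,col):
        q=((proj(c2,W(p,L))+.5)*3).astype(int); cv2.polylines(im,[q.reshape(-1,1,2)],True,col,1)
    th=1.1
    for z,col in((.092,(0,0,255)),(.061,(0,255,0))):
        co,si=np.cos(th),np.sin(th)
        line([(-.04+co*a-si*b,.07+si*a+co*b,z) for a,b in((.019,.0065),(.019,-.0065),(-.019,-.0065),(-.019,.0065))],col)
    t=np.linspace(0,6.28,40);line(np.c_[-.04+.019*np.cos(t),.07+.019*np.sin(t),t*0+.061],(255,255,0))
    line([(-.065,.05,.05),(-.015,.05,.05),(-.015,.09,.05),(-.065,.09,.05)],(255,0,255))
    line([(-.082,.089,.036),(.002,.089,.036),(.002,.125,.036),(-.082,.125,.036)],(255,0,0))
    line([(-.108,-.068,.094),(-.052,-.068,.094),(-.052,-.012,.094),(-.108,-.012,.094)],(0,255,255))
    cv2.imwrite('pics/o1.png',im[430:1060,680:1300][:600])
E
python3 fit.py
```

```text
[ 0.5847  0.0149 -0.1276  0.1222] [[-2.0, -0.3], [-1.7, -0.8], [-2.0, -0.7], [1.6, -1.0], [-0.2, -0.6], [0.1, 0.6], [-0.5, 0.4], [0.5, 0.2]]
yaw -7.312841672225335 knob [[0.55397541 0.08939233 0.083     ]] tab [[ 0.50029921 -0.01462145  0.122     ]]
bar far top +y end mid [[-0.029, 0.091, 0.092]]
bar other end [[-0.0475, 0.0593, 0.092]]
ptr [[-0.0549, 0.1083, 0.037], [-0.0561, 0.1118, 0.037]]
ptr2 [[-0.0578, 0.097, 0.037]]
mark [[-0.0398, 0.1128, 0.037], [-0.0405, 0.1122, 0.037]]
mark ends [[-0.0402, 0.1201, 0.037]]
mark ends [[-0.0406, 0.1035, 0.037]]
```

View pics/o1.png

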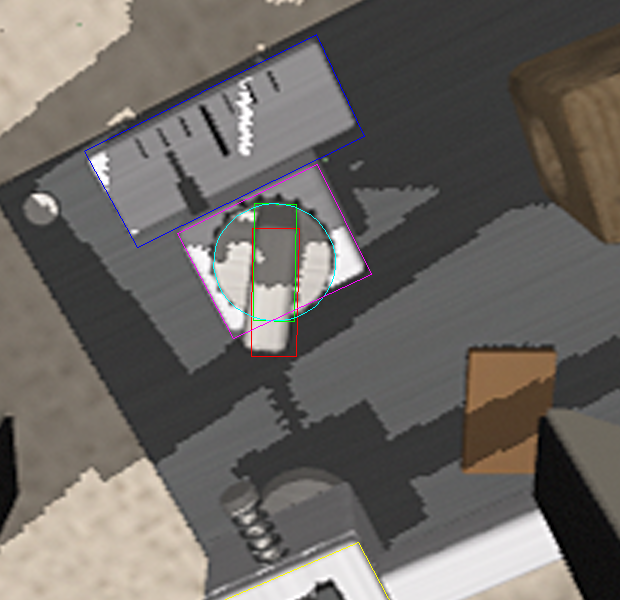

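The overlay fits well, and the bar is about 2 to 3° smaller than modelled. I align and go down over the bar with the fingers half open.

>>> arm_command --deltas '[[[-0.21, -0.25, -1, 0, 0, -2.5], [0, 0, -2, 0, 0, 0], [0, 0, -2, 0, 0, 0], [0, 0, -2, 0, 0, 0], [0, 0, -2, 0, 0, 0], [0, 0, -2, 0, 0, 0], [0, 0, -1.5, 0, 0, 0], [0, 0, -1, 0, 0, 0], [0, 0, 0, 0, 0, 0], [0, 0, 0, 0, 0, 0]]]' --gripper -0.03 --squeeze 30

```text
t: 4.5
tool_pos: [0.5542, 0.0886, 0.0666]
orientation: [-2.802, -1.42, 0.001]
force: [-0.0, 1.0, 0.7]
opening: 0.0451
gripper_force: 0.0
```

>>> arm_command --deltas '[[[0, 0, 0, 0, 0, 0], [0, 0, 0, 0, 0, 0], [0, 0, 0, 0, 0, 0], [0, 0, 0, 0, 0, 0], [0, 0, 0, 0, 0, 0], [0, 0, 0, 0, 0, 0], [0, 0, 0, 0, 0, 0], [0, 0, 0, 0, 0, 0]]]' --gripper -1

```text
t: 5.17
tool_pos: [0.5532, 0.0895, 0.0668]
orientation: [-2.801, -1.419, 0.002]
force: [-7.8, 2.4, 7.3]
opening: 0.0126
gripper_force: 29.9
```

Run:
```python
from h import *
s=monitor.read_state();print({k:np.round(s[k],3).tolist() for k in('t','q','tool_pos','orientation','force','wrist_torque','opening','gripper_force')})
c=cam('wrist');im=eyes.read_camera('wrist');cv2.imwrite('pics/w3.png',im);np.savez('w3.npz',K=c[0],r=c[1],t=c[2])
print(proj(c,[[.554,.0894,.083]]))
```

```text
{'t': 5.167, 'q': [0.068, 0.152, 1.751, 0.001, 1.241, 0.7], 'tool_pos': [0.553, 0.09, 0.067], 'orientation': [-2.801, -1.419, 0.002], 'force': [-7.773, 2.446, 7.324], 'wrist_torque': [0.536, 1.438, -0.058], 'opening': 0.013, 'gripper_force': 29.91}
[[320.52706852 311.78494267]]
```

View pics/w3.png

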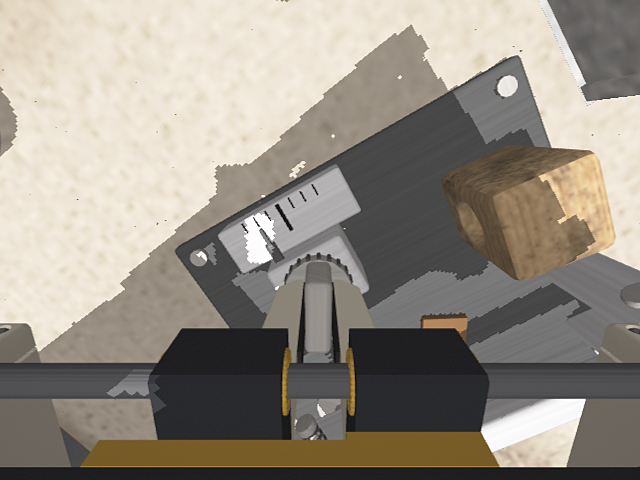

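The bar is gripped (12.6 mm), with a side push of about 8 N. I re-centre a little and turn anticlockwise.

>>> arm_command --deltas '[[[-0.1, 0.05, 0, 0, 0, 0], [0, 0, 0, 0, 0, 3], [0, 0, 0, 0, 0, 4], [0, 0, 0, 0, 0, 4], [0, 0, 0, 0, 0, 4], [0, 0, 0, 0, 0, 4], [0, 0, 0, 0, 0, 4], [0, 0, 0, 0, 0, 4], [0, 0, 0, 0, 0, 4], [0, 0, 0, 0, 0, 4], [0, 0, 0, 0, 0, 4], [0, 0, 0, 0, 0, 1]]]'

```text
t: 6.22
tool_pos: [0.5528, 0.0897, 0.0669]
orientation: [-2.142, -2.296, 0.0]
force: [-4.9, 2.4, 5.8]
opening: 0.0125
gripper_force: 29.9
```

```bash
cat > meas.py <<'E'
from fit import *
import sys
p=s.x
st=monitor.read_state();print({k:np.round(st[k],4).tolist() for k in('t','q','tool_pos','orientation','force','wrist_torque','opening')})
o=st['orientation'];print('C',2*np.degrees(np.arctan2(o[1],o[0]))-90)
c=cam('wrist');im=eyes.read_camera('wrist');cv2.imwrite(f'pics/{sys.argv[1]}.png',im);np.savez(sys.argv[1]+'.npz',K=c[0],r=c[1],t=c[2])
# rectified top view of ledge plane z=.037: 10 px/mm, x -85..5, y 85..127
X,Y=np.meshgrid(np.arange(-85,5,.1)/1e3,np.arange(127,85,-.1)/1e3)
uv=proj(c,W(p,np.c_[X.ravel(),Y.ravel(),0*X.ravel()+.0365])).astype(np.float32).reshape(*X.shape,2)
r=cv2.remap(im,uv,None,cv2.INTER_CUBIC); cv2.imwrite(f'pics/{sys.argv[1]}r.png',r[:, :800])
g=r.mean(2)
for y0,y1 in((121,116),(116,112),(112,108),(108,104),(104,100),(100,96)):
    m=g[int((127-y0)*10):int((127-y1)*10)].mean(0); m=cv2.GaussianBlur(m[None],(0,0),4)[0]
    bg=cv2.blur(m[None],(101,1))[0]-m
    pk=[i for i in range(20,880) if bg[i]==bg[max(0,i-15):i+16].max() and bg[i]>8]
    print(y0,y1,[(round(-85+i*.1,1),int(bg[i])) for i in pk])
E
python3 meas.py w4
```

```text
{'t': 6.2167, 'q': [0.0688, 0.1495, 1.7536, 0.0008, 1.2395, -0.0009], 'tool_pos': [0.5528, 0.0897, 0.0669], 'orientation': [-2.1422, -2.2962, 0.0004], 'force': [-4.8824, 2.3731, 5.8406], 'wrist_torque': [0.3365, 0.9416, -0.1463], 'opening': 0.0125}
C -356.02510763537975
121 116 [(-65.1, 110), (-57.1, 113), (-49.0, 109), (-41.1, 168), (-33.0, 117), (-25.1, 111), (-17.1, 87), (1.1, 41)]
116 112 [(-64.9, 52), (-56.9, 49), (-50.9, 59), (-41.1, 145), (-33.0, 34), (-25.1, 36), (-17.1, 34), (1.2, 41)]
112 108 [(-51.1, 93), (-41.1, 117), (1.2, 41)]
108 104 [(-59.9, 29), (-51.0, 79), (-41.1, 113), (1.2, 40)]
104 100 [(-63.5, 18), (-60.0, 11), (-51.0, 50), (-41.0, 14), (1.2, 40)]
100 96 [(-52.9, 42), (-48.9, 41), (1.3, 39)]
```

The rectified ledge view works well. The pointer is 9.9 mm from the mark, so about 71° remains.

>>> arm_command --deltas '[[[-0.04, 0.02, 0, 0, 0, 3], [0, 0, 0, 0, 0, 5], [0, 0, 0, 0, 0, 5], [0, 0, 0, 0, 0, 5], [0, 0, 0, 0, 0, 5], [0, 0, 0, 0, 0, 5], [0, 0, 0, 0, 0, 5], [0, 0, 0, 0, 0, 5], [0, 0, 0, 0, 0, 5], [0, 0, 0, 0, 0, 5], [0, 0, 0, 0, 0, 5], [0, 0, 0, 0, 0, 3]]]'

```text
t: 7.27
tool_pos: [0.5523, 0.0894, 0.0669]
orientation: [-0.813, -3.033, 0.001]
force: [-6.2, -0.0, 6.0]
opening: 0.0128
gripper_force: 29.9
```

```bash
python3 meas.py w5
```

```text
{'t': 7.2667, 'q': [0.0688, 0.1485, 1.7547, 0.0, 1.2397, -0.9784], 'tool_pos': [0.5523, 0.0894, 0.0669], 'orientation': [-0.8127, -3.0334, 0.0006], 'force': [-6.2444, -0.0233, 6.0444], 'wrist_torque': [-0.0914, 1.0132, -0.0918], 'opening': 0.0128}
C -299.99846988282474
121 116 [(-65.1, 139), (-57.1, 141), (-49.1, 143), (-41.0, 141), (-33.1, 93), (-25.0, 92), (-17.0, 93), (0.8, 36)]
116 112 [(-65.0, 52), (-57.0, 58), (-49.0, 49), (-40.8, 113), (-33.1, 34), (-25.0, 33), (-17.0, 33), (0.8, 36)]
112 108 [(-43.0, 85), (-40.6, 79), (0.9, 36)]
108 104 [(-43.0, 69), (-40.5, 73), (0.9, 35)]
104 100 [(-47.7, 14), (-45.1, 34), (-43.1, 34), (-40.6, 34), (0.9, 36)]
100 96 [(-44.9, 72), (-39.6, 41), (1.0, 35)]
```

>>> arm_command --deltas '[[[0, 0, 0, 0, 0, 4], [0, 0, 0, 0, 0, 4], [0, 0, 0, 0, 0, 4], [0, 0, 0, 0, 0, 2.8], [0, 0, 0, 0, 0, 0], [0, 0, 0, 0, 0, 0]]]'

```text
t: 7.82
tool_pos: [0.5522, 0.0892, 0.0669]
orientation: [-0.422, -3.112, 0.001]
force: [-6.4, -0.9, 7.2]
opening: 0.0129
gripper_force: 29.9
```

```bash
python3 meas.py w6; python3 -c "
import cv2;a=cv2.imread('pics/w6r.png')[:,280:600];cv2.imwrite('pics/w6c.png',cv2.resize(a,None,fx=1.4,fy=1.4))"
```

```text
{'t': 7.8167, 'q': [0.0687, 0.1485, 1.7547, -0.0002, 1.2399, -1.2324], 'tool_pos': [0.5522, 0.0892, 0.0669], 'orientation': [-0.4221, -3.1117, 0.0008], 'force': [-6.4206, -0.9307, 7.1934], 'wrist_torque': [-0.1287, 1.099, 0.0592], 'opening': 0.0129}
C -285.449519289059
121 116 [(-65.0, 142), (-57.0, 143), (-49.0, 127), (-40.9, 108), (-32.9, 88), (-25.0, 94), (-17.0, 96), (0.9, 38)]
116 112 [(-64.9, 59), (-56.9, 57), (-49.0, 73), (-41.1, 91), (-32.9, 35), (-25.0, 32), (-17.0, 31), (0.9, 35)]
112 108 [(-50.4, 40), (-41.3, 75), (0.9, 32)]
108 104 [(-49.8, 37), (-41.3, 73), (0.9, 28)]
104 100 [(-51.5, 41), (-42.5, 32)]
100 96 [(-51.2, 29), (-42.7, 47), (-37.4, 40)]
```

View pics/w6c.png

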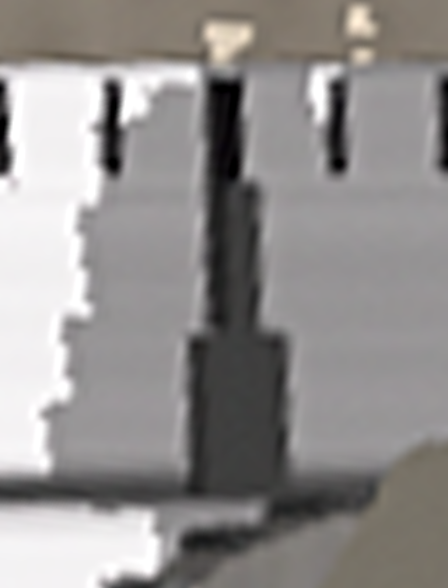

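The picture shows the needle overlapping the right half of the mark, with apparent offset about 1 mm. This view is from the -x side, so it has parallax because the needle stands above the ledge. I solve the needle's height from the views.

Run:
```python
from fit import *
p=s.x
inv=lambda P:(cv2.Rodrigues(np.array([0,0,-p[2]]))[0]@(P-[p[0],p[1],0]))
for n,a,b in (('w4',-56,-38),('w5',-47,-37),('w6',-45,-35)):
    c=ld(n+'.npz');print(n,'cam',inv(ray(c,(320,240))[0]).round(4))
    im=cv2.imread(f'pics/{n}.png')
    for y in((107,111),(97,101)):
        xs=np.arange(a,b,.25);ys=np.arange(*y,.25);X,Y=np.meshgrid(xs,ys)
        uv=proj(c,W(p,np.c_[X.ravel()/1e3,Y.ravel()/1e3,0*X.ravel()+.0365])).astype(np.float32).reshape(*X.shape,2)
        print(y,cv2.remap(im,uv,None,cv2.INTER_LINEAR).mean(2).mean(0).astype(int).tolist())
```

```text
w4 cam [-0.0574  0.154   0.2333]
(107, 111) [221, 224, 227, 229, 230, 231, 230, 229, 228, 227, 225, 221, 204, 183, 167, 151, 123, 94, 78, 76, 79, 80, 85, 97, 113, 132, 151, 164, 168, 166, 165, 163, 162, 162, 161, 161, 161, 161, 160, 160, 160, 160, 160, 160, 161, 161, 161, 161, 161, 162, 164, 166, 163, 156, 138, 107, 67, 34, 17, 16, 18, 19, 28, 50, 85, 118, 144, 161, 167, 165, 163, 162]
(97, 101) [162, 162, 163, 164, 165, 164, 158, 145, 125, 98, 73, 62, 62, 64, 66, 67, 67, 67, 68, 67, 67, 67, 67, 67, 67, 67, 66, 66, 64, 62, 65, 80, 102, 126, 147, 162, 166, 165, 163, 162, 162, 162, 161, 161, 161, 161, 161, 161, 161, 161, 162, 162, 161, 161, 162, 161, 161, 161, 161, 161, 161, 161, 161, 161, 161, 161, 161, 161, 161, 161, 162, 162]
w5 cam [-0.1188  0.1039  0.2333]
(107, 111) [240, 240, 240, 240, 240, 235, 217, 189, 167, 156, 149, 134, 110, 81, 59, 47, 46, 52, 57, 60, 62, 63, 63, 61, 53, 39, 27, 27, 51, 90, 126, 145, 152, 153, 152, 151, 149, 148, 148, 148]
(97, 101) [214, 215, 214, 199, 168, 123, 81, 53, 44, 49, 57, 61, 65, 67, 66, 63, 61, 61, 61, 61, 61, 61, 61, 61, 61, 61, 60, 60, 58, 56, 55, 60, 77, 103, 129, 145, 152, 153, 152, 151]
w6 cam [-0.1245  0.0833  0.2334]
(107, 111) [149, 149, 150, 150, 151, 151, 153, 156, 156, 144, 120, 88, 61, 43, 36, 37, 41, 49, 56, 60, 61, 60, 58, 55, 57, 73, 101, 129, 144, 152, 153, 152, 152, 151, 150, 149, 149, 149, 149, 149]
(97, 101) [153, 154, 157, 156, 146, 122, 92, 65, 50, 47, 50, 55, 59, 61, 62, 62, 62, 62, 62, 62, 62, 62, 62, 62, 61, 61, 61, 61, 60, 59, 56, 54, 59, 77, 105, 131, 146, 153, 154, 153]
```

>>> arm_command --deltas '[[[0, 0, 0, 0, 0, 0], [0, 0, 0, 0, 0, 0], [0, 0, 0, 0, 0, 0], [0, 0, 1, 0, 0, 0], [0, 0, 2.5, 0, 0, 0], [0, 0, 3.5, 0, 0, 0], [1, -0.1, 2, 0, 0, 0], [2.3, -0.3, 0, 0, 0, 0], [2.4, -0.3, 0, 0, 0, 0], [2.4, -0.3, 0, 0, 0, 0], [0, 0, 0, 0, 0, 0], [0, 0, 0, 0, 0, 0]]]' --gripper -0.1

```text
t: 8.87
tool_pos: [0.6344, 0.0791, 0.1564]
orientation: [-0.424, -3.112, 0.0]
force: [-1.0, 0.2, 0.4]
opening: 0.0418
gripper_force: 0.0
```

```bash
cat > prof.py <<'E'
from fit import *
import sys
p=s.x
inv=lambda P:(cv2.Rodrigues(np.array([0,0,-p[2]]))[0]@(P-[p[0],p[1],0]))
n=sys.argv[1]
c=cam('wrist');im=eyes.read_camera('wrist');cv2.imwrite(f'pics/{n}.png',im);np.savez(n+'.npz',K=c[0],r=c[1],t=c[2])
print('cam',inv(ray(c,(320,240))[0]).round(4),monitor.read_state()['tool_pos'])
for y in((117,120),(107,111),(97,101)):
    xs=np.arange(-52,-31,.25);ys=np.arange(*y,.25);X,Y=np.meshgrid(xs,ys)
    uv=proj(c,W(p,np.c_[X.ravel()/1e3,Y.ravel()/1e3,0*X.ravel()+.0365])).astype(np.float32).reshape(*X.shape,2)
    print(y,cv2.remap(im,uv,None,cv2.INTER_LINEAR).mean(2).mean(0).astype(int).tolist())
E
python3 prof.py w7
```

```text
cam [-0.0418  0.0838  0.3228] [0.63368073 0.07934947 0.15642904]
(117, 120) [152, 152, 152, 153, 154, 156, 158, 155, 143, 127, 97, 65, 39, 50, 87, 123, 146, 152, 156, 156, 155, 154, 153, 153, 152, 152, 152, 152, 152, 152, 152, 152, 153, 154, 156, 159, 161, 152, 130, 105, 80, 57, 36, 23, 17, 12, 16, 35, 58, 89, 117, 143, 156, 156, 156, 155, 153, 151, 149, 146, 143, 145, 169, 202, 234, 246, 251, 252, 252, 253, 253, 251, 242, 226, 184, 133, 84, 81, 128, 180, 225, 241, 253, 252]
(107, 111) [151, 151, 151, 151, 151, 151, 151, 151, 151, 151, 151, 151, 151, 151, 150, 150, 150, 151, 151, 151, 151, 151, 151, 151, 151, 151, 151, 150, 150, 151, 151, 151, 151, 152, 153, 155, 158, 157, 144, 122, 99, 79, 67, 59, 54, 52, 52, 59, 79, 103, 127, 142, 152, 154, 153, 153, 152, 151, 150, 150, 149, 149, 147, 144, 141, 141, 158, 182, 216, 237, 248, 250, 249, 247, 246, 245, 245, 244, 244, 244, 244, 244, 244, 244]
(97, 101) [153, 152, 152, 152, 152, 152, 152, 152, 152, 152, 152, 152, 152, 152, 152, 152, 152, 152, 152, 152, 152, 152, 152, 152, 152, 153, 154, 155, 157, 157, 151, 138, 116, 93, 74, 64, 60, 58, 59, 60, 61, 62, 62, 62, 62, 62, 62, 62, 62, 61, 60, 59, 56, 56, 64, 76, 97, 119, 139, 151, 154, 154, 154, 153, 152, 152, 151, 151, 151, 151, 151, 151, 151, 150, 149, 148, 145, 141, 143, 163, 190, 222, 240, 250]
```

The needle base centre reads -40.89 and the mark -40.91 mm, so the pointer is on the mark. Now I move above the tab.

>>> arm_command --deltas '[[[0, 0, 2, 0, 0, 1], [-0.6, -0.4, 2.5, 0, 0, 1.2], [-1.5, -1, 0, 0, 0, 1], [-1.5, -1, 0, 0, 0, 1], [-1.5, -1, 0, 0, 0, 1], [-1.5, -1, 0, 0, 0, 1], [-1.5, -1, 0, 0, 0, 1], [-1.5, -1, 0, 0, 0, 1], [-1.5, -1, 0, 0, 0, 0], [-1.5, -1, 0, 0, 0, 0], [-1.5, -1, 0, 0, 0, 0], [-1, 0, 0, 0, 0, 0]]]' --gripper 0.1

```text
t: 9.92
tool_pos: [0.4809, -0.0155, 0.2016]
orientation: [0.2, 3.135, -0.001]
force: [0.6, 0.8, 0.3]
opening: 0.0511
gripper_force: 0.0
```

>>> arm_command --deltas '[[[0, 0, 0, 0, 0, 0], [0, 0, 0, 0, 0, 0], [0, 0, 0, 0, 0, 0]]]'

```text
t: 10.17
tool_pos: [0.4831, -0.0143, 0.2018]
orientation: [0.199, 3.134, 0.0]
force: [0.4, -0.0, -0.3]
opening: 0.0512
gripper_force: 0.0
```

Run:
```python
from fit import *
p=s.x
st=monitor.read_state();o=st['orientation'];print(st['t'],st['tool_pos'],o,'C',2*np.degrees(np.arctan2(o[1],o[0]))-90)
c=cam('wrist');im=eyes.read_camera('wrist');np.savez('w8.npz',K=c[0],r=c[1],t=c[2]);cv2.imwrite('pics/w8.png',im)
cs=cam('side');si=eyes.read_camera('side');cv2.imwrite('pics/s8.png',si)
def box(im,c,f,x,y,z0,z1):
    for z in(z0,z1):
        q=proj(c,W(p,[(x-.011,y-.007,z),(x+.011,y-.007,z),(x+.011,y+.007,z),(x-.011,y+.007,z)]))
        cv2.polylines(im,[((q+.5)*f).astype(int).reshape(-1,1,2)],True,(0,0,255) if z==z1 else (0,255,0),1)
a=cv2.resize(im,None,fx=3,fy=3,interpolation=cv2.INTER_CUBIC);box(a,c,3,-.08,-.04,.099,.135)
u=proj(c,W(p,[(-.08,-.04,.115)]))[0]*3;v=u.astype(int);print(u/3)
b=cv2.resize(si,None,fx=6,fy=6,interpolation=cv2.INTER_CUBIC);box(b,cs,6,-.08,-.04,.099,.135)
w=(proj(cs,W(p,[(-.08,-.04,.115)]))[0]*6).astype(int)
A=a[v[1]-300:v[1]+300,v[0]-200:v[0]+200];B=b[w[1]-300:w[1]+300,w[0]-200:w[0]+200]
print(A.shape,B.shape,v-[200,300],w-[200,300]);cv2.imwrite('pics/tab.png',np.hstack([A,B]))
```

```text
10.1667 [ 0.48310621 -0.01429248  0.20183016] [1.98839357e-01 3.13420094e+00 1.18637187e-04] C 82.7398349149799
[318.6601451  263.68850497]
(600, 400, 3) (600, 400, 3) [755 491] [1945 1074]
```

View pics/tab.png

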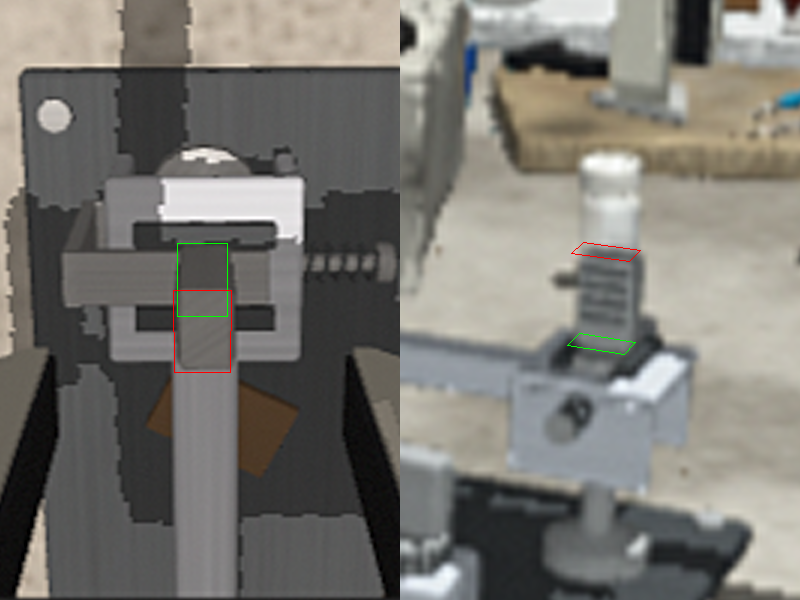

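The overlay agrees with the tab in both views within about 1 mm: wrist tab at about (205,325) in the left panel, side tab top at about (612,255) in the right. I go down and grip.

>>> arm_command --deltas '[[[0.7, 0, -1, 0, 0, 0], [0.8, -0.03, -2, 0, 0, 0], [0, 0, -2, 0, 0, 0], [0, 0, -2, 0, 0, 0], [0, 0, -1.6, 0, 0, 0], [0, 0, -1, 0, 0, 0], [0, 0, 0, 0, 0, 0], [0, 0, 0, 0, 0, 0]]]'

```text
t: 10.93
tool_pos: [0.4978, -0.0147, 0.1053]
orientation: [-0.199, -3.134, -0.0]
force: [0.6, 0.4, 0.4]
opening: 0.0513
gripper_force: 0.0
```

>>> arm_command --deltas '[[[0, 0, 0, 0, 0, 0], [0, 0, 0, 0, 0, 0], [0, 0, 0, 0, 0, 0], [0, 0, 0, 0, 0, 0], [0, 0, 0, 0, 0, 0], [0, 0, 0, 0, 0, 0], [0, 0, 0, 0, 0, 0], [0, 0, 0, 0, 0, 0]]]' --gripper -1 --squeeze 45

```text
t: 11.6
tool_pos: [0.4981, -0.015, 0.1057]
orientation: [0.199, 3.135, -0.0]
force: [-0.9, -0.2, 2.3]
opening: 0.014
gripper_force: 45.0
```

Tab gripped with almost no side force. I pull 12 mm along the fixture's -y.

>>> arm_command --deltas '[[[-0.03, -0.2, 0, 0, 0, 0], [-0.03, -0.2, 0, 0, 0, 0], [-0.03, -0.2, 0, 0, 0, 0], [-0.02, -0.2, 0, 0, 0, 0], [-0.03, -0.2, 0, 0, 0, 0], [-0.02, -0.24, 0, 0, 0, 0], [0, 0, 0, 0, 0, 0], [0, 0, 0, 0, 0, 0]]]'

```text
t: 12.27
tool_pos: [0.4966, -0.0268, 0.1057]
orientation: [0.2, 3.135, 0.002]
force: [1.1, 7.0, 3.5]
opening: 0.0138
gripper_force: 45.0
```

The pull shows 7 N of spring force at 12 mm, as expected. Now I lift along the arc, tilting with it.

>>> arm_command --deltas '[[[0.08, -0.01, 0.39, 0.15, 1.165, 0], [0.09, -0.01, 0.39, 0.15, 1.165, 0], [0.09, -0.01, 0.38, 0.15, 1.165, 0], [0.1, -0.01, 0.38, 0.15, 1.165, 0], [0.11, -0.02, 0.38, 0.15, 1.165, 0], [0.12, -0.01, 0.38, 0.15, 1.165, 0], [0, 0, 0, 0, 0, 0]]]'

```text
t: 12.85
tool_pos: [0.5022, -0.0273, 0.1284]
orientation: [-0.191, -3.011, -0.014]
force: [-0.6, 6.7, -0.7]
opening: 0.0136
gripper_force: 45.0
```

>>> arm_command --deltas '[[[0.13, -0.02, 0.38, 0.15, 1.165, 0], [0.13, -0.02, 0.37, 0.15, 1.165, 0], [0.14, -0.02, 0.37, 0.15, 1.165, 0], [0.14, -0.02, 0.37, 0.15, 1.165, 0], [0.15, -0.02, 0.365, 0.15, 1.165, 0], [0.16, -0.02, 0.36, 0.15, 1.165, 0], [0.17, -0.02, 0.36, 0.15, 1.165, 0], [0.18, -0.02, 0.355, 0.15, 1.165, 0], [0.18, -0.02, 0.35, 0.15, 1.165, 0], [0.19, -0.03, 0.35, 0.15, 1.165, 0], [0, 0, 0, 0, 0, 0], [0, 0, 0, 0, 0, 0]]]'

```text
t: 13.85
tool_pos: [0.5175, -0.0293, 0.1643]
orientation: [-0.178, -2.806, -0.032]
force: [-1.9, 6.7, 1.0]
opening: 0.0136
gripper_force: 45.0
```

Run:
```python
from fit import *
p=s.x
st=monitor.read_state();print({k:np.round(st[k],4).tolist() for k in('t','q','dq','tool_pos','orientation','force','wrist_torque','opening')})
T=np.array(st['tool_pos']);R=cv2.Rodrigues(np.array(st['orientation']))[0]
inv=lambda P:(cv2.Rodrigues(np.array([0,0,-p[2]]))[0]@(P-[p[0],p[1],0]))
print('tcp local',inv(T),'axis tilt',np.degrees(np.arccos(-R[2,2])))
# rise of head from TCP radius about the hinge
r=inv(T)-[.110,0,.070]; print('rad',np.hypot(r[0],r[2]),'ang',np.degrees(np.arctan2(r[2],-r[0])-np.arctan2(.0357,.190)))
a=cv2.imread('pics/s8.png');b=eyes.read_camera('side');cv2.imwrite('pics/s9.png',b)
# arm-head motion in side image: match lower head patch (fixture side face) before -> after
cs=cam('side');u=proj(cs,W(p,[(-.08,-.012,.08),(-.0,-.03,.07)]))
def rot(L,th): L=np.array(L)-[.11,0,.07];c_,s_=np.cos(th),np.sin(th);return np.c_[c_*L[:,0]+s_*L[:,2],L[:,1],-s_*L[:,0]+c_*L[:,2]]+[.11,0,.07]
g=lambda i:cv2.cvtColor(i,cv2.COLOR_BGR2GRAY).astype(np.float32)
L=np.array([(x,-.012,z) for x in np.arange(-.104,-.055,.001) for z in np.arange(.068,.093,.001)]+[(x,-.033,z) for x in np.arange(-.03,.08,.001) for z in np.arange(.064,.08,.001)])
sm=lambda i,P:cv2.remap(g(i),proj(cs,W(p,P)).astype(np.float32)[:,None],None,cv2.INTER_LINEAR).ravel()
ref=sm(a,L)
best=sorted((-np.corrcoef(ref,sm(b,rot(L,th)))[0,1],np.degrees(th)) for th in np.radians(np.arange(0,26,.5)))[:4];print(best,-np.corrcoef(ref,sm(b,L))[0,1])
```

```text
{'t': 13.85, 'q': [-0.1511, 0.2816, 1.4536, -0.0061, 1.7368, -1.5954], 'dq': [0.0004, -0.0099, 0.0113, 0.0003, -0.0106, -0.0001], 'tool_pos': [0.5175, -0.0293, 0.1643], 'orientation': [-0.1776, -2.8061, -0.0324], 'force': [-1.9085, 6.722, 1.0278], 'wrist_torque': [1.0576, -0.2125, -0.3317], 'opening': 0.0136}
tcp local [-0.06111255 -0.05238412  0.16429575] axis tilt 18.93273937688284
rad 0.19537449901350812 ang 18.216532117133426
[(np.float64(-0.8557615821854437), np.float64(18.5)), (np.float64(-0.8544090603542606), np.float64(18.0)), (np.float64(-0.8107910138620588), np.float64(17.5)), (np.float64(-0.7928819083272073), np.float64(19.0))] -0.6800806789048709
```

The side view confirms the arm at about 18.3°, which is a head rise of about 59 mm. I hold still briefly, then hand in.

>>> arm_command --deltas '[[[0, 0, 0.05, 0, 0, 0], [0, 0, 0, 0, 0, 0], [0, 0, 0, 0, 0, 0], [0, 0, 0, 0, 0, 0], [0, 0, 0, 0, 0, 0], [0, 0, 0, 0, 0, 0]]]'

```text
t: 14.4
tool_pos: [0.5176, -0.0293, 0.1646]
orientation: [-0.178, -2.807, -0.032]
force: [1.2, 6.4, -1.1]
opening: 0.0139
gripper_force: 45.0
```

```bash
python3 -c "
from h import *
s=monitor.read_state();print(s['t'],s['dq'],s['opening'],s['force'],ticket.close_job())"
```

```text
the job is handed in; nothing more can be done
14.4 [ 0.00060414  0.00066086 -0.00144573 -0.00197949 -0.00025253  0.0009534 ] 0.01390926229200198 [ 1.20944104  6.44275722 -1.13783034] None
```

The job is handed in at 14.4 s: the pointer measured within about 0.1 mm of the long mark before the lift, the latch is pulled about 12 mm, and the arm's head is raised about 6 cm and held still by the tab; the block, tile and jar were not touched on purpose, though I did not re-check them or the pointer with the camera after the lift.

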